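Click the end stop of the jar rack home against the row

ROBOT

A 6-joint arm with a two-finger parallel gripper is mounted at the origin on a cart in front of the work surface, level with it; the furniture and walls round the work are solid. World frame = base frame: x ahead of the robot, y to its left, z up, the work surface at z = 0. Lengths are in m, angles in rad, forces in N, time in s.
With the tool pointing down it reaches from about 0.3 to 0.85 m from the base axis. Payload 5.4 kg.
Tool frame: the origin (TCP) lies at the centre of the arm's flange, where the gripper is bolted on; the fingertips stand 173 mm ahead of it and the grasp point (between the pads) lies 155 mm ahead of it; z points along the fingers, y is the line along which they close (so a half turn about z gives the same grasp; the last joint's range is limited). The gripper opens to 85 mm and grips with 20 to 120 N. Pads are 22 mm wide; open, the fingers measure 114 mm over their backs; the gripper's body (76 mm by 85 mm) begins 54 mm behind the grasp point. The pads swing forward as they close: fully open they stand 13 mm farther back than shut.
Start: joints at [-1.487, 0.158, 1.597, -0, 1.386, -0.21], TCP at [0.166, -0.55, 0.405] pointing down, gripper open.
Joint ranges: [-2.91, 2.91], [-0.94, 2.29], [0.18, 2.7], [-1.29, 4.43], [0.17, 2.64], [-3, 3]. Speed limits (rad/s): [2.57, 2.57, 3.14, 3.14, 3.14, 3.14].

INTERFACE

Orientations are given as [roll, pitch, yaw] about the fixed x, y, z axes, in that order (R = Rz(yaw) Ry(pitch) Rx(roll)).
In Python, from plant import env gives the robot as it stands. The module is installed in compiled form; this text tells all that it offers.
- The arm moves only by the shell command python3 -m jog 'ROWS'. ROWS is JSON, a list of rows, each a list of 7 numbers: the shift along the tool's x, y, z in mm, then the turn, a rotation vector about the tool's x, y, z in rad, then the opening, from 0 (shut) to 1 (fully open). A call has 1 to 10 rows; each row is the pose to reach, as a shift and turn from the pose commanded when the call began, along the tool's axes at that moment; what a row does not reach only later rows make up. A row lasts 1/8 s, in which the tool goes at most 62.5 mm and 10.7 degrees, less where a joint would pass 70% of its speed; a pose out of reach is approached as far as the arm can. A call with a gripper value outside its range is refused whole. The fingers move at their own pace and stop on an object; the grip force is fixed at half the most. Time passes only in rows, so rows that repeat a pose let the fingers close. It gives the time, the measured TCP pose, the force, the opening and the grip force at its end, in the units of the state.
- env.sense(): the state, without advancing time (a new reading comes with each control period).
- env.capture(name): name is "scene" or "top" or "wrist"; returns a dict with "frame" (420x560x3 uint8, blue, green, red), "depth" (420x560 float32, m along the optical axis (not along the pixel's ray), 0 where there is no reading), "vfov" (degrees; the focal length in pixels is half the picture's height over the tangent of half this angle, whatever the lens; pixels are square), "cx", "cy" (the principal point, pixels), "origin" and "attitude" of the camera in the world. Camera axes: x right, y up, looking along -z (the intrinsics and any distortion apply to the point x, -y, -z); pixel columns grow to the right and rows downward; lengths in m; the calibration is good to about 2 mm. A picture is of the moment at which its call begins.
- env.hand_in(): hands the job in; it is judged then, once.
Trained networks look in a picture, given as the dict that the camera call returned (one of the last four; its "shot" number tells which), for a name from the list of things; names that differ only in an ending like _2 or _b are one class to them, and where a whole thing is asked for, a point or a joint stands for the part that bears it (a point fixed in the world has none). Each returns a list of dicts, best first, with "score" (0 to 1); they miss things now and then, are a little off and sometimes report something else, mostly with a low value. They report only what shows in the picture. A call takes as long as a camera call.
- env.outline_of(label, picture): "pixels" (420x560 bool, what is visible of it) and "extent" ([left, top, right, bottom] in pixels, round what is visible of it).
The state is a dict: "clock": time; "joint_pos": joint angles; "qd": joint speeds; "effort": joint torques, N m; "eef_pos": TCP position; "eef_rot": TCP orientation; "ft_force": force on the tool from outside, world axes, zero at the start; "moment": the same for the moment, N m; "grip_width": opening from 0.0 (shut) to 1.0 (fully open); "finger_force": force on a finger pad.
Only numpy, scipy, OpenCV 4.12 (cv2) and the standard library are available. Lean on these libraries where they do the work, as an engineer would, in place of code of your own. Each camera call takes 0.05 s, during which the arm holds its last target. There are 200 camera calls.

TASK

Close up the jar rack: with your fingertips, push its upright sliding end stop along the rails towards the row until it clicks into the last notch before it would touch the row (the notch just short of whichever jar or tin stands last), and leave it there. Only push the end stop gently, do not pinch it, and do not shift, tip or lift the jars, the tin or the mug.

Things in the scene. Friction and masses are not known exactly. Their poses are not given: they have to be found in the camera images.
- rack: jar rack fixed on the worktop: two parallel steel rails 16 mm high, 14 mm wide, 102 mm apart, no floor (jars stand on the worktop between them). Origin on the worktop midway between the rails; x across them (away from the robot), y along them towards the wooden end block (132 wide, 70 high, inner face at y = +170 mm). The rails' other end is at y = -180 mm, a low bar
- end_stop (a joint): end stop: upright metal plate across the rack on two black shoes on the rails; it can only slide, with 2 N friction. Value in m, 0 at the outer limit, growing in rack +y towards the row, limit 0.168; the plate's middle plane is at rack y = -0.152 + value. It clicks at 0.085, 0.106, 0.127, 0.148; starts in 0 to 0.055. Right notch: 0.127 with flat_tin last in the row, 0.148 with jar_c last
- push_face (a point): point to push, in rack +y: middle of the outer face of the end stop's plate, 105 mm above the worktop, 2.5 mm outside the plate's middle plane; The plate is 130 mm wide, 5 mm thick, flat from z = 38 mm to its top at 116 mm; push near the top, so that the gripper stays above jars and plate; its foot and shoes below z = 38 mm reach 18 mm out from the middle plane
- notch_1 (a point): outermost of four notches, 11 mm gaps across the top of the front rail (rack x = -58 mm, z = 16 mm). A spring pin under the front shoe, in the plate's middle plane, drops into them: within about 4 mm of a notch it draws the stop in by itself (the push force dips), and about 6 to 12 N pushes it on out. Here at joint value 0.085
- notch_2 (a point): second notch: the plate's middle plane stands over it at joint value 0.106
- notch_3 (a point): third notch, joint value 0.127; with flat_tin last in the row this leaves about 8 mm between plate and tin
- notch_4 (a point): innermost notch, joint value 0.148; with jar_c last in the row this leaves about 8 mm between plate and jar
- jar_a: glass spice jar with a red cap, 45 mm across and 106 mm high, 110 g, loose; origin at the centre of its underside. First in the row, at rack y = +145 mm, by the end block
- jar_b: glass spice jar with a red cap, 45 mm across and 106 mm high, 110 g, loose; origin at the centre of its underside. Second in the row, at rack y = +97 mm
- jar_c: glass spice jar with a red cap, 45 mm across and 106 mm high, 110 g, loose; origin at the centre of its underside. Either last in the row, centred at rack x = 0, y = +28 mm, or alone to the right of the rack; it differs from run to run, and the other of jar_c and flat_tin has the other place
- flat_tin: low round food tin, 86 mm across, 40 mm high, 230 g, loose; origin at the centre of its underside. Either last in the row, centred at rack x = 0, y = +28 mm, or alone to the right of the rack; it differs from run to run, and the other of jar_c and flat_tin has the other place
- mug: white mug, 92 mm across, 95 mm high, loose, a bystander near the front edge at the right; origin at the centre of its underside

How it is judged:
By the outcome, as a careful person would: the job done as asked, in the order asked, and still so for the second after the job is handed in, with the robot touching nothing.
It also fails if it takes over 35 s, if anything falls off the work surface, if the arm or the gripper's body presses on something with over 40 N, if the wrist force passes 120 N, or if a joint passes its speed limit or range.

## Working session

There is one attempt and no reset: what is moved stays moved. The work goes in short steps, Python scripts to look and compute and a shell command to move; the robot and the scene stay as the last step left them, time stands still between calls to the robot, and variables do not carry over. Pictures are saved under pics/ and viewed, at most 10 in all, crops included, and the job is handed in when it is done.

```bash
mkdir -p pics; cat > h.py <<'E'
import numpy as np, cv2
from scipy.spatial.transform import Rotation as R
from plant import env
def att(c):
    a=np.array(c["attitude"],float)
    return a if a.shape==(3,3) else (R.from_euler('xyz',a).as_matrix() if a.size==3 else None)
def cloud(c):
    d=c["depth"];h,w=d.shape;f=h/2/np.tan(np.radians(c["vfov"])/2)
    u,v=np.meshgrid(np.arange(w),np.arange(h))
    P=np.stack([(u-c["cx"])/f*d,-(v-c["cy"])/f*d,-d],-1)
    W=P@att(c).T+np.array(c["origin"]);W[d==0]=np.nan
    return W
E
python3 - <<'E'
from h import *
s=env.sense();print(s["eef_pos"],s["eef_rot"],s["ft_force"],s["clock"])
for n in("scene","top"):
    c=env.capture(n);cv2.imwrite(f"pics/{n}0.png",c["frame"])
    print(n,{k:v for k,v in c.items() if k not in("frame","depth")})
    W=cloud(c)
    for l in("rack","end_stop","jar_a","flat_tin","mug"):
        for o in env.outline_of(l,c)[:3]:
            p=W[o["pixels"]];p=p[~np.isnan(p[:,0])]
            if len(p): print(l,round(o["score"],2),o["extent"],np.percentile(p,[2,50,98],axis=0).round(3).tolist())
E
```

```text
[ 0.16648992 -0.55008375  0.40370806] [-3.13974971e+00 -4.41760490e-04  2.93819211e-01] [-0.18377211 -0.15296018 -0.81671636] 0.0
scene {'vfov': 43.69361680207504, 'cx': 280.4735482642548, 'cy': 209.5431927664754, 'origin': array([-0.26081535,  0.50016819,  0.889607  ]), 'attitude': array([ 0.89221174,  0.02231108, -2.27283602]), 'shot': 1}
rack 0.89 [195.3, 188.6, 298.1, 314.2] [[0.381, -0.096, 0.003], [0.413, 0.108, 0.023], [0.533, 0.125, 0.072]]
jar_a 0.91 [216.6, 250.4, 237.8, 289.5] [[0.426, 0.059, 0.028], [0.435, 0.081, 0.093], [0.465, 0.099, 0.109]]
jar_a 0.65 [229.8, 237.8, 256.1, 281.7] [[0.435, 0.012, 0.007], [0.443, 0.036, 0.078], [0.474, 0.051, 0.109]]
jar_a 0.57 [193.0, 187.9, 300.3, 310.2] [[0.381, -0.088, 0.004], [0.412, 0.109, 0.026], [0.527, 0.125, 0.072]]
flat_tin 0.84 [250.4, 235.2, 283.5, 271.0] [[0.424, -0.072, 0.003], [0.45, -0.035, 0.036], [0.507, 0.002, 0.042]]
mug 0.8 [367.5, 176.5, 405.5, 223.2] [[0.326, -0.422, 0.005], [0.391, -0.369, 0.065], [0.444, -0.333, 0.096]]
top {'vfov': 43.37564628910793, 'cx': 271.34967807595524, 'cy': 212.07360543861722, 'origin'
[... 199 characters left out ...]
.018], [0.549, 0.113, 0.115]]
end_stop 0.77 [298.7, 193.6, 311.3, 245.6] [[0.418, -0.201, 0.019], [0.475, -0.178, 0.033], [0.546, -0.161, 0.118]]
jar_a 0.8 [345.8, 169.2, 362.8, 192.5] [[0.568, -0.331, 0.017], [0.58, -0.312, 0.103], [0.606, -0.293, 0.111]]
jar_a 0.69 [200.7, 217.6, 222.8, 240.2] [[0.426, 0.053, 0.003], [0.443, 0.07, 0.104], [0.468, 0.094, 0.112]]
jar_a 0.59 [215.3, 212.5, 233.8, 239.0] [[0.435, 0.006, -0.001], [0.45, 0.026, 0.104], [0.476, 0.051, 0.112]]
flat_tin 0.82 [235.1, 206.0, 267.0, 243.2] [[0.425, -0.079, 0.018], [0.464, -0.041, 0.036], [0.504, -0.002, 0.044]]
mug 0.81 [362.5, 230.7, 401.1, 276.2] [[0.329, -0.423, -0.0], [0.398, -0.381, 0.05], [0.442, -0.339, 0.097]]
```

```bash
python3 - <<'E'
from h import *
a=cv2.imread("pics/top0.png")[140:300,170:430];cv2.imwrite("pics/top0c.png",cv2.resize(a,None,fx=3,fy=3))
import itertools
for n in("top","scene"):
    c=env.capture(n);W=cloud(c)
    cs=[]
    for l in("jar_a","flat_tin"):
        for o in env.outline_of(l,c)[:4]:
            if o["score"]<.5: continue
            p=W[o["pixels"]];p=p[~np.isnan(p[:,0])]
            zt=.106 if l=="jar_a" else .04
            p=p[abs(p[:,2]-zt)<.008]
            if len(p)>20:
                cc,r=cv2.minEnclosingCircle(p[:,:2].astype(np.float32));print(n,l,np.round(cc,4),round(r,4),p[:,2].mean().round(4))
    # plate top + rails
    q=W[(W[...,0]>.36)&(W[...,0]<.58)&(W[...,1]>-.3)&(W[...,1]<.14)]
    t=q[(q[:,2]>.108)&(q[:,2]<.125)&(q[:,1]<-.1)&(q[:,1]>-.26)]
    if len(t): 
        print("platetop",cv2.minAreaRect((t[:,:2]*1000).astype(np.float32)),np.median(t,axis=0).round(4),len(t))
        m=t[:,:2].mean(0);v=np.linalg.svd(t[:,:2]-m)[2][0];print("mean",m,v)
    b=q[(q[:,2]>.062)&(q[:,2]<.078)&(q[:,1]>.09)]
    if len(b): print("block",cv2.minAreaRect((b[:,:2]*1000).astype(np.float32)),b[:,2].mean(),len(b))
    r=q[(q[:,2]>.012)&(q[:,2]<.020)&(q[:,1]<.09)]
    if len(r): print("rails",cv2.minAreaRect((r[:,:2]*1000).astype(np.float32)),len(r))
E
```

```text
top jar_a [0.4574 0.0274] 0.0226 0.1058
top jar_a [ 0.5893 -0.3146] 0.022 0.1059
top jar_a [0.4476 0.0716] 0.0249 0.1059
top flat_tin [ 0.4649 -0.0407] 0.0434 0.0373
platetop ((484.3771667480469, -179.6829071044922), (128.25189208984375, 5.460495948791504), 7.818227767944336) [ 0.4829 -0.1796  0.1153] 97
mean [ 0.4835939  -0.17978134] [-0.99089061 -0.13466919]
block ((445.8291015625, 104.00669860839844), (129.98568725585938, 23.34914779663086), 7.943304061889648) 0.0689610777140146 290
rails ((468.7101745605469, -78.67599487304688), (133.94569396972656, 351.7400817871094), 7.600612163543701) 1037
scene jar_a [0.4495 0.0783] 0.024 0.1057
scene jar_a [0.4598 0.0286] 0.0252 0.1058
scene flat_tin [ 0.4673 -0.0378] 0.046 0.0372
platetop ((543.0120239257812, -167.61318969726562), (17.26719856262207, 5.407190322875977), 5.968903541564941) [ 0.542  -0.1685  0.1143] 16
mean [ 0.54160286 -0.16850505] [-0.99923773 -0.0390379 ]
block ((446.0268859863281, 105.83877563476562), (133.9894561767578, 27.09714698791504), 8.100203514099121) 0.06917328225083967 435
rails ((463.3143005371094, -11.424468994140625), (134.56582641601562, 219.10946655273438), 7.623213768005371) 599
```

View pics/top0c.png

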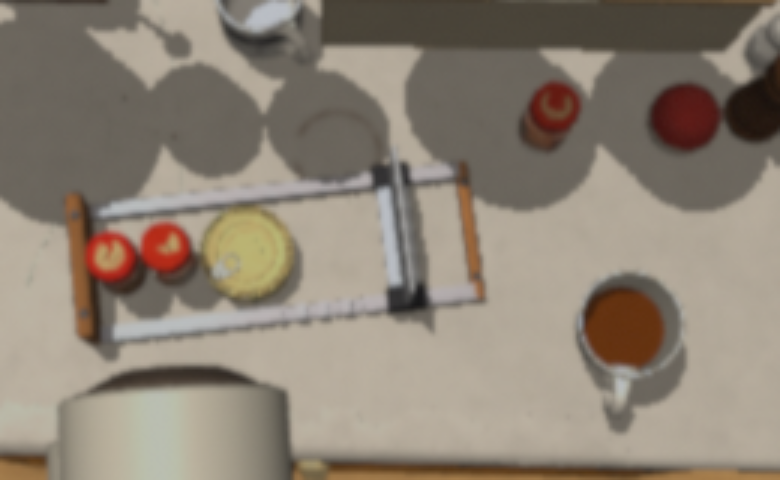

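The picture shows the flat tin last in the row (crop 248,252), with jar_c alone to the right (550,110). The end stop is at (400,235) and the mug at (630,325). Rack origin ≈ (0.469, -0.067), yaw ≈ 0.136, stop value ≈ 0.038, so the right notch is 0.127.

I'll move to outside the plate, with the tool's x along rack +y.

```bash
python3 -m jog '[[406,-221,0,0,0,-1.413,0],[406,-221,0,0,0,-1.413,0],[406,-221,0,0,0,-1.413,0],[406,-221,0,0,0,-1.413,0],[406,-221,0,0,0,-1.413,0],[406,-221,0,0,0,-1.413,0],[406,-221,0,0,0,-1.413,0],[406,-221,0,0,0,-1.413,0],[406,-221,0,0,0,-1.413,0],[406,-221,0,0,0,-1.413,0]]'
cat >> h.py <<'E'
O=np.array([.469,-.067]);A=.136
RX=np.array([np.cos(A),np.sin(A)]);RY=np.array([-np.sin(A),np.cos(A)])
def rk(p): p=np.asarray(p)[...,:2]-O; return np.stack([p@RX,p@RY],-1)
def st():
    s=env.sense();print("rack",rk(s["eef_pos"]).round(4),"tipz",round(s["eef_pos"][2]-.173,4),"rot",np.round(s["eef_rot"],3),"F",np.round(s["ft_force"],1),"t",s["clock"])
def plate(show=None):
    c=env.capture("wrist" if show=="wrist" else "top");W=cloud(c)
    k=rk(W);t=(W[...,2]>.106)&(W[...,2]<.122)&(abs(k[...,0])<.07)&(k[...,1]<.04)&(k[...,1]>-.2)
    print("plate y",np.median(k[t],axis=0).round(4),t.sum(),"x range",k[t][:,0].min(),k[t][:,0].max())
    return c,W,k
E
python3 -c "
from h import *
st();c,W,k=plate()
c=env.capture('wrist');cv2.imwrite('pics/w1.png',c['frame'])"
```

```text
clock: 2.15
eef_pos: [0.4907, -0.2218, 0.4046]
eef_rot: [-3.141, 0.0, 1.705]
ft_force: [-1.0, -1.5, -0.6]
grip_width: -0.003
finger_force: 0.0
rack [ 0.0005 -0.1563] tipz 0.2316 rot [-3.141  0.     1.705] F [-1.  -1.5 -0.6] t 2.15
plate y [ 0.0271 -0.1136] 56 x range -0.009788162215087126 0.06313748351610154
```

View pics/w1.png

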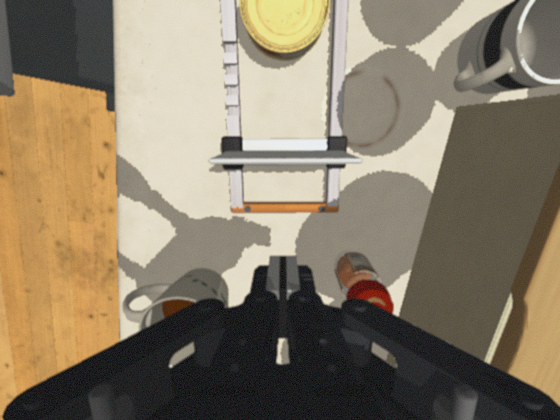

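The wrist view shows the plate at (285,160), the tin at (284,20), and the notches in the left rail at (232,60–105). I'll check the notch places against the plate from this view, and lower the tool.

```bash
python3 - <<'E'
from h import *
c,W,k=plate("wrist")
g=c["frame"].mean(2)
# rail profile: sample points rack(-58mm,y,16mm) -> pixel
M=att(c);f=210/np.tan(np.radians(c["vfov"])/2)
ys=np.arange(-.105,.02,.0015);row=[]
for x in(-.061,-.058,-.055):
    p=np.c_[(O+x*RX+ys[:,None]*RY),np.full(len(ys),.016)]
    q=(p-c["origin"])@M
    u=c["cx"]+f*q[:,0]/-q[:,2];v=c["cy"]+f*q[:,1]/q[:,2]
    row.append(cv2.remap(g.astype(np.float32),u.astype(np.float32)[None],v.astype(np.float32)[None],1)[0])
m=np.mean(row,0)
print([(round(y*1000,1),int(a)) for y,a in zip(ys,m)])
E
python3 -m jog '[[0,0,60,0,0,0,0],[0,0,120,0,0,0,0],[0,0,136,0,0,0,0],[0,0,136,0,0,0,0],[0,0,136,0,0,0,0]]'
```

```text
plate y [ 0.0031 -0.1116] 1057 x range -0.06068542553882766 0.06798685570083454
[(np.float64(-105.0), 57), (np.float64(-103.5), 58), (np.float64(-102.0), 55), (np.float64(-100.5), 56), (np.float64(-99.0), 56), (np.float64(-97.5), 50), (np.float64(-96.0), 55), (np.float64(-94.5), 129), (np.float64(-93.0), 200), (np.float64(-91.5), 216), (np.float64(-90.0), 215), (np.float64(-88.5), 215), (np.float64(-87.0), 215), (np.float64(-85.5), 214), (np.float64(-84.0), 215), (np.float64(-82.5), 216), (np.float64(-81.0), 216), (np.float64(-79.5), 217), (np.float64(-78.0), 218), (np.float64(-76.5), 217), (np.float64(-75.0), 218), (np.float64(-73.5), 219), (np.float64(-72.0), 211), (np.float64(-70.5), 200), (np.float64(-69.0), 202), (np.float64(-67.5), 203), (np.float64(-66.0), 195), (np.float64(-64.5), 180), (np.float64(-63.0), 156), (np.float64(-61.5), 154), (np.float64(-60.0), 209), (np.float64(-58.5), 222), (np.float64(-57.0), 222), (np.float64(-55.5), 221), (np.float64(-54.0), 220), (np.float64(-52.5), 219), (np.float64(-51.0), 209), (np.float64(-49.5), 197), (np.float64(-48.0), 202), (np.floa
[... 575 characters left out ...]
(-13.5), 223), (np.float64(-12.0), 222), (np.float64(-10.5), 221), (np.float64(-9.0), 210), (np.float64(-7.5), 193), (np.float64(-6.0), 194), (np.float64(-4.5), 188), (np.float64(-3.0), 178), (np.float64(-1.5), 153), (np.float64(0.0), 109), (np.float64(1.5), 127), (np.float64(3.0), 201), (np.float64(4.5), 217), (np.float64(6.0), 215), (np.float64(7.5), 213), (np.float64(9.0), 213), (np.float64(10.5), 214), (np.float64(12.0), 214), (np.float64(13.5), 216), (np.float64(15.0), 218), (np.float64(16.5), 218), (np.float64(18.0), 217), (np.float64(19.5), 215)]
clock: 2.92
eef_pos: [0.4921, -0.2223, 0.2716]
eef_rot: [3.138, 0.004, 1.706]
ft_force: [0.5, 0.6, 0.4]
grip_width: -0.003
finger_force: 0.0
```

Notch 3's gap is centred at rack y ≈ -24.3 mm (expected -25), so the calibration agrees. Next I'll approach to contact.

```bash
python3 -m jog '[[10,0,0,0,0,0,0],[18,0,0,0,0,0,0],[23,0,0,0,0,0,0],[27,0,0,0,0,0,0],[31,0,0,0,0,0,0],[34,0,0,0,0,0,0],[37,0,0,0,0,0,0]]'; python3 -m jog '[[4,0,0,0,0,0,0],[8,0,0,0,0,0,0],[12,0,0,0,0,0,0],[15,0,0,0,0,0,0],[15,0,0,0,0,0,0]]'; python3 -c "
from h import *
st();plate('wrist')"
```

```text
clock: 3.8
eef_pos: [0.4861, -0.1849, 0.2688]
eef_rot: [3.141, 0.001, 1.707]
ft_force: [0.7, -3.7, -1.2]
grip_width: 0.002
finger_force: 2.0
clock: 4.42
eef_pos: [0.484, -0.1691, 0.2687]
eef_rot: [-3.141, -0.002, 1.707]
ft_force: [-0.1, -0.0, 0.3]
grip_width: 0.001
finger_force: 0.1
rack [ 0.001  -0.1032] tipz 0.0957 rot [-3.141e+00 -2.000e-03  1.707e+00] F [-0.1 -0.   0.3] t 4.425
plate y [ 0.0028 -0.0877] 5822 x range -0.06128652916184272 0.06774904247045702
```

```bash
python3 -m jog '[[4,0,0,0,0,0,0],[8,0,0,0,0,0,0],[12,0,0,0,0,0,0],[15,0,0,0,0,0,0],[18,0,0,0,0,0,0],[21,0,0,0,0,0,0],[24,0,0,0,0,0,0],[27,0,0,0,0,0,0],[30,0,0,0,0,0,0],[30,0,0,0,0,0,0]]'; python3 -c "
from h import *
st();c,W,k=plate('wrist')
for x in (-.05,-.04,.04,.05):
    t=(W[...,2]>.108)&(W[...,2]<.122)&(abs(k[...,0]-x)<.005)&(abs(k[...,1]+.06)<.04)
    print(x,np.percentile(k[t][:,1],[5,50,95]).round(4))
cv2.imwrite('pics/w2.png',c['frame'])"
```

```text
clock: 5.72
eef_pos: [0.48, -0.1405, 0.2687]
eef_rot: [3.141, 0.001, 1.706]
ft_force: [0.7, -1.2, -0.8]
grip_width: -0.001
finger_force: 0.6
rack [ 0.0009 -0.0743] tipz 0.0957 rot [3.141e+00 1.000e-03 1.706e+00] F [ 0.7 -1.2 -0.8] t 5.725
plate y [ 0.0028 -0.0592] 5812 x range -0.06096164872259977 0.0675911535239873
-0.05 [-0.0621 -0.059  -0.0581]
-0.04 [-0.0622 -0.059  -0.0581]
0.04 [-0.0623 -0.0591 -0.0581]
0.05 [-0.0623 -0.0592 -0.0581]
```

View pics/w2.png

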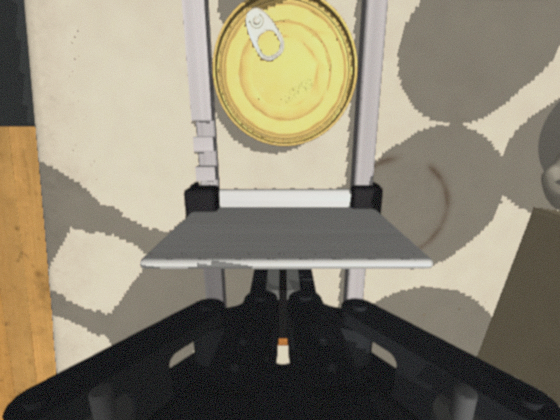

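The plate sits level with its shoes at (215–365,195), one notch gap is hidden under it and two or three are still visible at (205,125–185). The tin, at (285,70), has not moved. The stop is at about 0.091, past notch 1. I'll push past notch 2.

```bash
python3 -m jog '[[4,0,0,0,0,0,0],[8,0,0,0,0,0,0],[11,0,0,0,0,0,0],[14,0,0,0,0,0,0],[17,0,0,0,0,0,0],[20,0,0,0,0,0,0],[23,0,0,0,0,0,0],[26,0,0,0,0,0,0],[26,0,0,0,0,0,0]]'; cat >> h.py <<'E'
def pl():
    st();c=env.capture('wrist');W=cloud(c);k=rk(W)
    t=(W[...,2]>.108)&(W[...,2]<.122)&(abs(abs(k[...,0])-.045)<.01)&(abs(k[...,1]+.04)<.05)
    e=np.percentile(k[t][:,1],[5,50,95]);print(e.round(4),"value~",round(e[2]-.0025-.0007+.152,4))
    return c
E
python3 -c "
from h import *
pl()"
```

```text
clock: 6.9
eef_pos: [0.4764, -0.1137, 0.2687]
eef_rot: [-3.142, -0.001, 1.707]
ft_force: [-0.3, -0.9, -0.4]
grip_width: 0.002
finger_force: 0.4
rack [ 0.001  -0.0473] tipz 0.0957 rot [-3.142e+00 -1.000e-03  1.707e+00] F [-0.3 -0.9 -0.4] t 6.9
[-0.0351 -0.0318 -0.0309] value~ 0.1179
```

```bash
python3 -m jog '[[2,0,0,0,0,0,0],[4,0,0,0,0,0,0],[5,0,0,0,0,0,0],[6,0,0,0,0,0,0],[6,0,0,0,0,0,0]]'; python3 -c "
from h import *
pl()"
```

```text
clock: 7.58
eef_pos: [0.4756, -0.108, 0.2686]
eef_rot: [-3.141, -0.001, 1.707]
ft_force: [0.1, -0.6, 0.1]
grip_width: -0.004
finger_force: 0.0
rack [ 0.001  -0.0415] tipz 0.0956 rot [-3.141e+00 -1.000e-03  1.707e+00] F [ 0.1 -0.6  0.1] t 7.575
[-0.0292 -0.026  -0.025 ] value~ 0.1238
```

```bash
python3 -m jog '[[1,0,0,0,0,0,0],[2,0,0,0,0,0,0],[2,0,0,0,0,0,0]]'; python3 -c "
from h import *
pl()"
```

```text
clock: 8.0
eef_pos: [0.4754, -0.1062, 0.2687]
eef_rot: [-3.142, -0.0, 1.707]
ft_force: [0.8, 0.3, -0.5]
grip_width: 0.003
finger_force: 0.0
rack [ 0.001  -0.0397] tipz 0.0957 rot [-3.142 -0.     1.707] F [ 0.8  0.3 -0.5] t 8.0
[-0.0266 -0.0233 -0.0224] value~ 0.1264
```

```bash
python3 -m jog '[[1,0,0,0,0,0,0],[1,0,0,0,0,0,0]]'; python3 -c "
from h import *
pl()"; python3 -m jog '[[-8,0,0,0,0,0,0],[-30,0,0,0,0,0,0],[-50,0,0,0,0,0,0],[-60,0,-40,0,0,0,0],[-60,0,-100,0,0,0,0],[-60,0,-100,0,0,0,0],[-60,0,-100,0,0,0,0]]'; python3 -c "
from h import *
c=pl();cv2.imwrite('pics/w3.png',c['frame'])"
```

```text
clock: 8.3
eef_pos: [0.4752, -0.1053, 0.2687]
eef_rot: [-3.142, -0.0, 1.707]
ft_force: [-0.1, -0.0, 0.0]
grip_width: -0.005
finger_force: 0.0
rack [ 0.001  -0.0388] tipz 0.0957 rot [-3.142 -0.     1.707] F [-0.1 -0.   0. ] t 8.3
[-0.0266 -0.0233 -0.0223] value~ 0.1265
clock: 9.22
eef_pos: [0.4833, -0.1657, 0.3684]
eef_rot: [-3.141, 0.0, 1.706]
ft_force: [-0.8, 1.0, -0.3]
grip_width: -0.003
finger_force: 0.0
rack [ 0.0008 -0.0997] tipz 0.1954 rot [-3.141  0.     1.706] F [-0.8  1.  -0.3] t 9.225
[-0.0275 -0.0249 -0.0227] value~ 0.1261
```

View pics/w3.png

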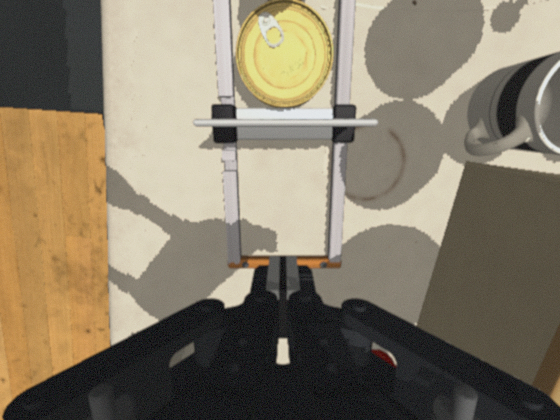

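The plate (285,123) stands in notch 3. It jumped ahead of the fingertips by itself and stayed there when I nudged and withdrew. Notches show behind it (230,155) and ahead of it (225,103), and the tin (285,55) is untouched with a gap to the plate.

```bash
python3 -c "
from h import *
print(env.hand_in())"
```

```text
the job is handed in; nothing more can be done
None
```

The end stop is in notch 3 (measured joint value about 0.126, notch at 0.127), just short of the flat tin; the tin looked undisturbed in the last picture, the arm is clear, and the job is handed in at about 9 s, with no verdict returned.

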